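Open the tool chest and slide its till clear of the chisels

TASK

Get the tool chest ready for work with fingertip pushes alone: push the wooden turn-button round until it is clear of the lid, then raise the lid by one of its front lips and tip it back past upright so that it stays open by itself, without flinging it open or letting it drop shut. Then push the till (the loose tray inside) along its runners, without lifting or tipping it, until it is fully against the chest's left end and the chisel handles at the right lie open. Leave everything else on the table where it is.

Things in the scene. Friction and masses are not known exactly. Their poses are not given: they have to be found in the camera images.
- tool_chest: Low wooden tool chest, fixed. Outside 150 (x) x 330 (y) mm, walls 10, rim at z 90. Origin: centre of its underside, on the table; x to the back (hinge side), y to its left end, z up; turned up to 12 deg. Three chisels fixed on its floor along y, handles to the right, tops under z 40. Brass handles: 13 mm off the ends. A block mid-front (x -109 to -75, y +-20, top z 102) carries the turn-button.
- chest_lid (a joint): Lid angle about its back edge, rad: 0 shut, 1.57 upright, 1.92 open on its stop. A 12 mm board, about 0.45 kg, shut at z 90 to 102 mm over the whole chest. Little damping: let go below about 1.45 it falls shut, beyond about 1.6 it falls open onto the stop and stays. It cannot rise while the turn-button lies over it.
- lid_hinge (a point): Middle of the lid's hinge axis, at chest (75, 0, 90) mm: the back edge of the lid's underside. The axis runs along the chest's y. Does not move with the lid.
- lip_left (a point): Front lower edge, at mid-length, of the left (+y) lift lip; moves with the lid, 172 mm from the hinge axis. Shut, it is at chest (-97, 108.5, 90) mm. The lip is part of the lid, 113 mm long (chest y 52 to 165), 12 thick, standing 22 mm out in front of the front wall, with free space below it down to the table.
- lip_right (a point): The same on the right (-y) lift lip: chest y -165 to -52; shut, this point is at chest (-97, -108.5, 90) mm. Either lip will do.
- turn_button (a joint): Angle of the turn-button about its upright screw, rad: 0 pointing straight back over the lid, positive turned to the left (anticlockwise from above), range +-1.7. It turns either way and stays where it is left (friction 0.035 N m). Beyond about 1.25 either way it is clear of the lid; at 1.57 it lies along the chest's front.
- button_pivot (a point): The button's screw axis at the button's underside: chest (-95, 0, 103) mm. The wooden button is 16 mm wide, 16 thick (z 103 to 119, 1 mm above the lid's top), round-ended, reaching 38 mm from the screw at the end that lies over the lid and 14 mm at the other.
- button_end (a point): Tip of the button's long end, at half its thickness, 38 mm from the screw axis; moves with the button.
- till: The till: loose open wooden tray, about 0.25 kg, 126 (x) x 130 (y) x 33 mm high, walls and floor 5. Origin: centre of its underside, 54 mm over the table; axes as the chest's. A partition at its x 28 closes off a back part with screws; the front part (inside x -58 to 26, y -60 to 60) is empty, for a finger to push on an end wall from inside. Starts near the right end, over the chisel handles.
- left_end (a point): Middle of the inside face of the chest's left end wall, at the height of the runners' tops: chest (0, 155, 54) mm. The till slides along y on two runners, one along the front and one along the back wall, with 2 mm to spare at front and back; against this wall its origin is at chest y 90 mm.
- sanding_block: Bystander: cork sanding block with grit paper below, 64 x 110 x 38 mm, beside the right end of the chest. Origin: centre of its underside.
- tape_measure: Bystander: tape measure standing on its base, 37 x 82 x 60 mm, beside the left end of the chest. Origin: centre of its underside.
- pencil: Bystander: carpenter's pencil lying flat, 14 x 176 x 8 mm, on the table in front of the chest, at least 50 mm from it. Origin: centre of its underside.
- block_plane: Bystander: block plane on its sole, 48 x 155 x 58 mm, to the left. Origin: centre of its underside.
- masking_tape: Bystander: roll of masking tape lying flat, 89 mm across, 25 high, to the right. Origin: centre of its underside.
- offcut_2: Bystander: timber offcut, 50 x 70 x 45 mm, to the right. Origin: centre of its underside.
- glue_bottle: Bystander: glue bottle standing upright, 41 x 58 x 200 mm, at the back right of the table. Origin: centre of its underside.

How it is judged:
By the outcome, as a careful person would: the job done as asked, in the order asked, and still so for the second after the job is handed in, with the robot touching nothing.
It also fails if it takes over 64 s, if anything falls off the work surface, if the arm or the gripper's body presses on something with over 40 N, if the wrist force passes 120 N, or if a joint passes its speed limit or range.

ROBOT

A 6-joint arm with a two-finger parallel gripper is mounted at the origin on a cart in front of the work surface, level with it; the furniture and walls round the work are solid. World frame = base frame: x ahead of the robot, y to its left, z up, the work surface at z = 0. Lengths are in m, angles in rad, forces in N, time in s.
With the tool pointing down it reaches from about 0.3 to 0.775 m from the base axis. Payload 14.6 kg.
Tool frame: the origin (TCP) lies between the finger pads; the fingertips stand ctrl.tip_extent ahead of it and the grasp point (between the pads) lies 3 mm ahead of it (ctrl.tip_extent is the distance from the TCP to the fingertips, in m); z points along the fingers, y is the line along which they close (so a half turn about z gives the same grasp; the last joint's range is limited). The gripper opens to 94 mm and grips with 3 to 60 N. Pads are 16 mm wide; open, the fingers measure 119 mm over their backs; the gripper's body (75 mm by 177 mm) begins 78 mm behind the grasp point.
Start: joints at [-1.309, 0.3, 1.521, -0, 1.321, -0.067], TCP at [0.178, -0.521, 0.227] pointing down, gripper open.
Joint ranges: [-3.03, 3.03], [-0.79, 2.21], [0.23, 2.52], [-1.04, 4.18], [0, 3.07], [-2.55, 2.55]. Speed limits (rad/s): [2.22, 2.22, 2.57, 3.14, 3.14, 3.14].

INTERFACE

Orientations are given as [roll, pitch, yaw] about the fixed x, y, z axes, in that order (R = Rz(yaw) Ry(pitch) Rx(roll)).
In Python, from station import ctrl gives the robot as it stands.
- The arm moves only by the tool shift_gripper, called after "Emit:" as name(argument=value, ...), one argument or row to a line, values as JSON. Schema: {"type":"object","properties":{"offsets":{"type":"array","items":{"type":"object","properties":{"x":{"type":"number"},"y":{"type":"number"},"z":{"type":"number"},"ax":{"type":"number"},"ay":{"type":"number"},"az":{"type":"number"}},"additionalProperties":false},"minItems":1,"maxItems":10},"aperture":{"type":"number"},"clamp_n":{"type":"number"},"only":{"type":"string"},"quiet":{"type":"boolean"},"lines":{"type":"string"}},"required":["offsets"],"additionalProperties":false}. offsets is a list of rows, 1 to 10 of them, each an object with the fields x, y, z (the shift in shares of the most that a row can go, 1 being 50 mm), ax, ay, az (a rotation vector in units of 0.2 rad); a field left out counts as zero; each row shifts and turns the commanded pose from where the row before left it, along the tool's axes as they then stand; what a row does not reach is not made up. A row lasts 1/10 s, in which the tool goes at most 0.05 m and 0.15 rad, less where a joint would pass 70% of its speed; a pose out of reach is approached as far as the arm can. aperture is the finger opening in m, set as the call begins (left out keeps the last). The fingers move at their own pace and stop on an object; clamp_n is the grip in N (left out, the last holds). Time passes only in rows, so rows that do not move let the fingers close. The tool returns the time, the measured TCP pose, the force, the opening and the grip force at its end. only (a regular expression) keeps the lines of the reply that match it, lines (a string "A,B") keeps lines A to B, and quiet returns only ok. Input that does not fit is refused with a message, and nothing moves.
- ctrl.get_obs(): the state, without advancing time (a new reading comes with each control period).
- ctrl.camera(name): name is "side" or "top" or "wrist"; returns a dict with "pixels" (384x512x3 uint8, blue, green, red), "fx", "fy", "cx", "cy" (pixels), "extrinsics" (4x4, takes a point from camera to world coordinates). Camera axes: x right, y up, looking along -z (the intrinsics and any distortion apply to the point x, -y, -z); pixel columns grow to the right and rows downward; lengths in m; the calibration is good to about 2 mm. The wrist camera is an equidistant fisheye: a pixel r from the principal point sees the ray r / f radians off the axis. A picture is of the moment at which its call begins. There is no depth.
- ctrl.hand_in(): hands the job in; it is judged then, once.
The state is a dict: "time_s": time; "qpos": joint angles; "joint_vel": joint speeds; "tau": joint torques, N m; "ee_pos": TCP position; "eef_rot": TCP orientation; "force": force on the tool from outside, world axes, zero at the start; "moment": the same for the moment, N m; "grip_width": finger opening in m; "grip_force": force on a finger pad.
Only numpy, scipy, OpenCV 4.12 (cv2) and the standard library are available. Lean on these libraries where they do the work, as an engineer would, in place of code of your own. Each camera call takes 0.05 s, during which the arm holds its last target. There are 200 camera calls.

## Working session

There is one attempt and no reset: what is moved stays moved. The work goes in short steps, Python scripts to look and compute and a tool call to move; the robot and the scene stay as the last step left them, time stands still between calls to the robot, and variables do not carry over. Pictures are saved under pics/ and viewed, at most 13 in all, crops included, and the job is handed in when it is done.

```bash
ls; mkdir -p pics; python3 - <<'E'
from station import ctrl
import cv2
print(ctrl.get_obs(), ctrl.tip_extent)
for n in("top","side"):
    c=ctrl.camera(n); cv2.imwrite(f"pics/{n}0.png",c["pixels"]); print(n,c["fx"],c["fy"],c["cx"],c["cy"],c["extrinsics"].tolist() if hasattr(c["extrinsics"],"tolist") else c["extrinsics"],[k for k in c])
E
```

```text
pics
station.py
{'time_s': 0.0, 'qpos': array([-1.30862349e+00,  3.00477248e-01,  1.52158823e+00,  1.69993082e-05,
        1.32072721e+00, -6.65958784e-02]), 'joint_vel': array([-5.19780698e-05,  1.25919225e-03, -4.77737295e-04,  1.76014868e-03,
        1.92727364e-03, -8.96157665e-04]), 'tau': array([-3.70064654e-04, -5.31806552e+01, -3.52734375e+01,  7.08445231e-02,
        2.44358007e-02, -4.29990610e-05]), 'ee_pos': array([ 0.17752196, -0.52030213,  0.22687993]), 'eef_rot': array([-3.14039637e+00, -9.62874442e-05,  3.28764443e-01]), 'force': array([-0.03090337,  0.15162233,  0.31905971]), 'moment': array([ 0.04285652,  0.0064524 , -0.01842823]), 'grip_force': 0.0, 'grip_width': 0.09409645798202888} 0.022
top 353.9930778009026 353.9930778009026 257.44020590335657 193.93426989944044 [[0.00784264998409391, 0.9931329943486693, -0.11672766757402785, 0.41064288932366655], [-0.9999676414202194, 0.007579907923925875, -0.0026946443824352813, -0.0014814804938132569], [-0.0017913552718469817, 0.11674502358520714, 0.9931603045401981, 1.197625427580461], [0.0, 0.0, 0.0, 1.0]] ['pixels', 'fx', 'fy', 'cx', 'cy', 'extrinsics']
side 431.96807020259683 431.96807020259683 253.43829266246334 195.45720791488463 [[0.9997163411863123, 0.004691220035807638, 0.023350152454074208, 0.5887582127550562], [0.01825218889162168, 0.478918237281214, -0.8776697440382226, -1.3845625545838223], [-0.015300155741607101, 0.8778469766730591, 0.47869676286794777, 0.8421786698917723], [0.0, 0.0, 0.0, 1.0]] ['pixels', 'fx', 'fy', 'cx', 'cy', 'extrinsics']
```

View pics/top0.png

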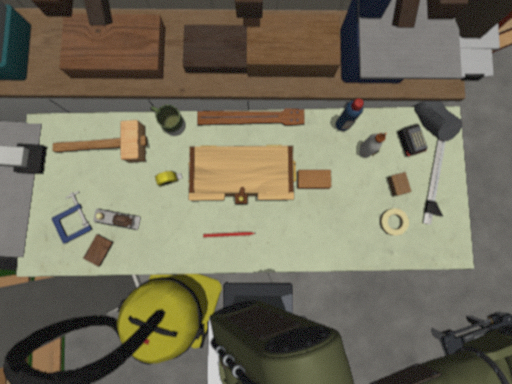

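View pics/side0.png

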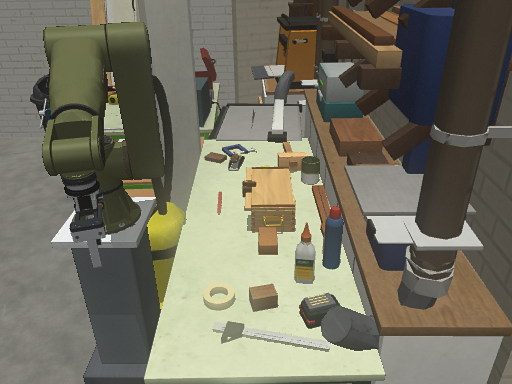

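Top view: the chest spans about columns 189–294 and rows 146–201, with the button block at (241,197). I'll enlarge that crop for measuring.

```bash
python3 - <<'E'
import cv2
a=cv2.imread("pics/top0.png")[135:245,150:340]
cv2.imwrite("pics/crop1.png",cv2.resize(a,None,fx=4.2,fy=4.2,interpolation=cv2.INTER_CUBIC))
E
```

```text
(no output)
```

View pics/crop1.png

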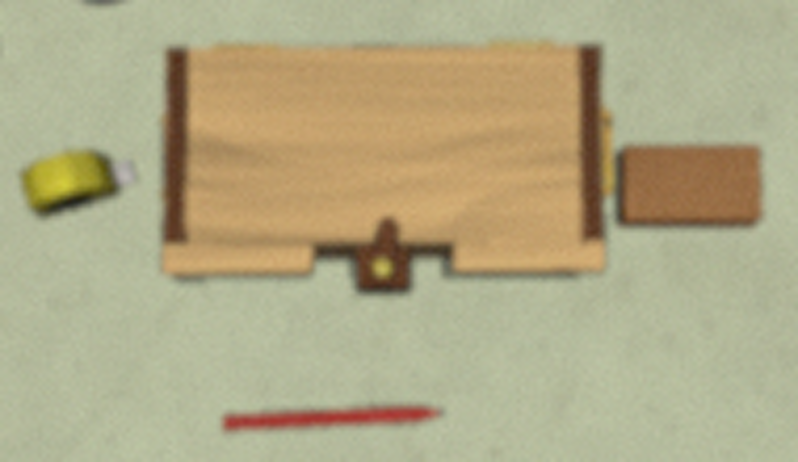

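The crop shows lid corners at (166,47), (600,45), lip corners at (163,272), (604,270), screw at (382,268), button tip at (389,218), pencil from (224,424) to (440,412).

```bash
cat > h.py <<'E'
import numpy as np, cv2
from station import ctrl
from scipy.optimize import least_squares
from scipy.spatial.transform import Rotation as R
TF=353.993; TC=(257.44,193.934)
TE=np.array([[0.00784265,0.993132994,-0.11672767,0.41064289],[-0.99996764,0.00757991,-0.00269464,-0.00148148],[-0.00179136,0.11674502,0.9931603,1.19762543]])
def ray(u,v,z):
    d=TE[:,:3]@np.array([(u-TC[0])/TF,-(v-TC[1])/TF,-1]); o=TE[:,3]
    return o+d*(z-o[2])/d[2]
def crop(p,z): return ray(150+(p[0]+.5)/4.2-.5,135+(p[1]+.5)/4.2-.5,z)
E
python3 - <<'E'
from h import *
obj=np.array([[75,165],[75,-165],[-97,165],[-97,-165],[-97,52],[-97,-52]])/1e3
pix=[(166,47),(600,45),(163,272),(604,270),(313,272),(452,270)]
W=np.array([crop(p,.102)[:2] for p in pix]); print(W.round(4))
def f(p):
    c,s=np.cos(p[2]),np.sin(p[2]); return ((obj@np.array([[c,s],[-s,c]])+p[:2])-W).ravel()
r=least_squares(f,[.5,0,0]); print(r.x,(r.fun*1e3).round(1))
print('screw',crop((382,268),.12),'tip',crop((389,218),.119))
c,s=np.cos(r.x[2]),np.sin(r.x[2]);print('screw pred',r.x[:2]+np.array([[c,-s],[s,c]])@[-.095,0])
print('pencil',crop((224,424),.008),crop((440,412),.008))
print('block',crop((618,147),.038),crop((760,222),.038),'tape',crop((25,180),.05),crop((115,170),.06))
E
python3 - <<'E'
import cv2
from station import ctrl
c=ctrl.camera("wrist"); cv2.imwrite("pics/w0.png",c["pixels"])
E
```

```text
[[ 0.6913  0.2191]
 [ 0.6952 -0.1082]
 [ 0.5207  0.2161]
 [ 0.5247 -0.1106]
 [ 0.5216  0.105 ]
 [ 0.5238  0.002 ]]
[0.61921406 0.05439044 0.01282984] [ 0.8  1.3  1.1 -1.4 -0.6  2.  -0.4 -1.3 -0.   0.2 -0.9 -0.8]
screw [0.52305227 0.0529646  0.12      ] tip [0.56000715 0.048382   0.119     ]
screw pred [0.52422188 0.05317164]
pencil [0.40911368 0.18255052 0.008     ] [0.41993959 0.01094243 0.008     ]
block [ 0.62932428 -0.12842207  0.038     ] [ 0.57026425 -0.2398051   0.038     ] tape [0.59738853 0.33657827 0.05      ] [0.60413853 0.26411905 0.06      ]
```
Which way? Doesn't matter. Button in the way when lid opens from right or left lip: button at -1.57 lies along front right: from y 0 to -38, lip begin at -52. Fine. But lid at y -52..52 ends at x=-75 and button at x=-95±8 → clear at -87. Good. Rather push to the left (positive) or right (negative)... Arm at origin; chest y=0.054. Turning the button: push with closed fingertip on the side of the button near its tip. Negative direction closer: need to push tip toward -y, from left side. Then lip left to be used? Approach from front under lip. Till then pushed to +y.

Chest fit is within 2 mm: origin (0.619, 0.054), yaw 0.013; the button sits at about -0.14 rad. I'll close the fingers, square up the yaw, and travel.

Units first: shifts go in shares of 50 mm and turns go in units of 0.2 rad. So -0.04 m is -0.8, 0.026 m is 0.52, 0.105 rad is 0.525.

```bash
cat >> h.py <<'E'
CH=(0.6192,0.0544,0.0128)
def chest(x,y,z):
    c,s=np.cos(CH[2]),np.sin(CH[2]); return np.array([CH[0]+c*x-s*y,CH[1]+s*x+c*y,z])
def goto(p,tip=True):
    "tool-axes shift taking the fingertip (or TCP) to world p"
    o=ctrl.get_obs(); M=R.from_euler('xyz',o['eef_rot']).as_matrix()
    cur=o['ee_pos']+(M[:,2]*ctrl.tip_extent if tip else 0)
    print('tip',cur.round(4),'rpy',o['eef_rot'].round(3),'q',o['qpos'].round(3),'shift',(M.T@(np.array(p)-cur)).round(4),'t',o['time_s'])
E
```

Emit:
shift_gripper(
  offsets=[
    {"az":0.525},
    {"az":0.525},
    {"az":0.53},
    {"x":0.52,"y":-0.8},
    {"x":0.52,"y":-0.8},
    {"x":0.52,"y":-0.8},
    {"x":0.52,"y":-0.8},
    {"x":0.52,"y":-0.8},
    {"x":0.52,"y":-0.8},
  ],
  aperture=0,
  clamp_n=20,
)

```text
time_s: 1.05
ee_pos: [0.3311, -0.2768, 0.2275]
eef_rot: [3.142, -0.0, 0.012]
force: [0.3, -0.8, -0.0]
grip_width: 0.0253
grip_force: 0.0
```

```bash
python3 -c "
from h import *
goto(chest(-.062,.038,.14))"
```

```text
tip [ 0.3311 -0.2768  0.2055] rpy [ 3.142 -0.     0.012] q [-0.781  0.032  1.833  0.     1.276  0.777] shift [ 0.2302 -0.3655  0.0655] t 1.05
```

Converted, -0.0365 m is -0.73, 0.023 m is 0.46.

Emit:
shift_gripper(
  offsets=[
    {"x":0.46,"y":-0.73},
    {"x":0.46,"y":-0.73},
    {"x":0.46,"y":-0.73},
    {"x":0.46,"y":-0.73},
    {"x":0.46,"y":-0.73},
    {"x":0.46,"y":-0.73},
    {"x":0.46,"y":-0.73},
    {"x":0.46,"y":-0.73},
    {"x":0.46,"y":-0.73},
    {"x":0.46,"y":-0.73},
  ],
)

```text
time_s: 2.05
ee_pos: [0.5564, 0.0911, 0.2273]
eef_rot: [3.142, 0.0, 0.013]
force: [1.1, -0.8, 0.0]
grip_width: 0.0004
grip_force: 0.0
```

Emit:
shift_gripper(
  offsets=[
    {},
    {},
    {},
  ],
)

```text
time_s: 2.35
ee_pos: [0.5554, 0.0886, 0.2274]
eef_rot: [3.141, 0.0, 0.012]
force: [0.2, -0.7, 0.6]
grip_width: 0.0008
grip_force: 0.0
```

```bash
python3 -c "
from h import *
goto(chest(-.062,.038,.14))
c=ctrl.camera('wrist'); cv2.imwrite('pics/w1.png',c['pixels'])"
```

```text
tip [0.5554 0.0886 0.2054] rpy [3.141 0.    0.012] q [ 0.093  0.328  1.484 -0.     1.33   1.652] shift [ 0.0014 -0.003   0.0654] t 2.35
```

View pics/w1.png

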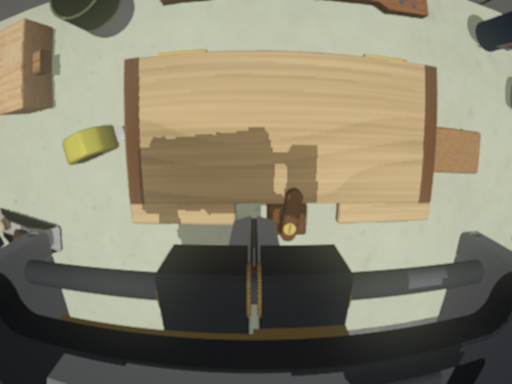

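The button is at (291,210), with the finger to its left at about (253,225) over the lid. Now descend and sweep it clockwise.

Converted, 0.03 m is 0.6, 0.02 m is 0.4.

Emit:
shift_gripper(
  offsets=[
    {"z":0.6},
    {"z":0.6},
    {"z":0.4},
    {"z":0.2},
    {"z":0.11},
    {"x":-0.02,"y":0.14},
    {"x":-0.02,"y":0.14},
    {},
  ],
)

```text
time_s: 3.2
ee_pos: [0.5543, 0.0743, 0.1329]
eef_rot: [-3.142, -0.001, 0.012]
force: [0.2, -0.4, 0.6]
grip_width: 0.0007
grip_force: 0.0
```

Emit:
shift_gripper(
  offsets=[
    {"x":0.02,"y":0.08},
    {"x":0.02,"y":0.08},
    {"x":0.02,"y":0.08},
    {"x":0.02,"y":0.08},
    {"x":0.02,"y":0.1},
    {"x":0.02,"y":0.1},
    {"x":-0.03,"y":0.08},
    {"x":-0.04,"y":0.08},
    {"x":-0.05,"y":0.08},
    {"x":-0.06,"y":0.06},
  ],
)

```text
time_s: 4.2
ee_pos: [0.5513, 0.0339, 0.1319]
eef_rot: [3.142, -0.0, 0.013]
force: [1.4, -0.4, 0.2]
grip_width: 0.0004
grip_force: 0.5
```

Emit:
shift_gripper(
  offsets=[
    {"x":-0.06,"y":0.04},
    {"x":-0.06,"y":0.04},
    {"x":-0.06,"y":0.04},
    {"x":-0.04,"y":0.04},
    {"x":-0.04},
    {"x":-0.02},
    {},
  ],
)

```text
time_s: 4.9
ee_pos: [0.5391, 0.0259, 0.1324]
eef_rot: [3.141, -0.005, 0.013]
force: [14.2, -0.4, -5.8]
grip_width: 0.0002
grip_force: 6.2
```

```bash
python3 -c "
from h import *
goto(chest(-.079,-.027,.1095))"
```

```text
tip [0.5392 0.0259 0.1104] rpy [ 3.141 -0.005  0.013] q [-0.02   0.373  1.658 -0.     1.106  1.539] shift [ 0.0013 -0.0005  0.0009] t 4.9
```

Button turned to its end (14 N at the stop). Back off, rise, move in front of the right lip, and tilt the tool.

Emit:
shift_gripper(
  offsets=[
    {"x":0.08},
    {"x":0.02,"z":-0.2},
    {"z":-0.6},
    {"z":-0.6},
    {"x":-0.4,"y":0.4,"z":-0.2},
    {"x":-0.6,"y":0.4},
    {"x":-0.6,"y":0.4},
    {"x":-0.6,"y":0.4},
    {"x":-0.2,"y":0.1},
  ],
)

```text
time_s: 5.8
ee_pos: [0.4217, -0.0614, 0.2126]
eef_rot: [3.141, 0.0, 0.011]
force: [0.4, -0.6, 0.4]
grip_width: 0.0005
grip_force: 0.0
```

Emit:
shift_gripper(
  offsets=[
    {"ay":0.75},
    {"ay":0.75},
    {"ay":0.75},
    {"ay":0.75},
    {"ay":0.75},
    {"ay":0.75},
    {"ay":0.75},
    {},
  ],
)

```text
time_s: 6.6
ee_pos: [0.4258, -0.052, 0.2116]
eef_rot: [-3.108, -0.875, 0.017]
force: [-0.6, 0.2, -0.5]
grip_width: 0.0006
grip_force: 0.0
```

```bash
python3 -c "
from h import *
goto(chest(-.11,-.11,.06))
c=ctrl.camera('top'); cv2.imwrite('pics/t2.png',cv2.resize(c['pixels'][135:245,150:340],None,fx=4.2,fy=4.2,interpolation=cv2.INTER_CUBIC))"
```

```text
tip [ 0.4427 -0.051   0.1975] rpy [-3.108 -0.875  0.017] q [-0.414 -0.311  2.391  0.999  0.43   0.326] shift [-0.062   0.0118  0.1399] t 6.6
```

View pics/t2.png

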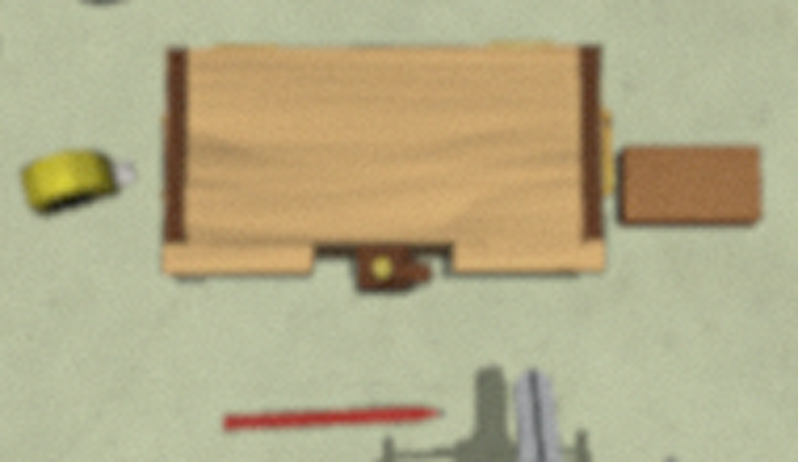

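The button now lies along the front toward the right at about (420,271), and everything else is unmoved. The tilt stalled at 50° because the wrist is near-singular, so I'll fit the kinematics to plan it.

```bash
cat >> h.py <<'E'
D=[([-1.3086,.30048,1.52159,0,1.32073,-.0666],[.17752,-.5203,.22688]),([-.781,.032,1.833,0,1.276,.777],[.3311,-.2768,.2275]),
([.093,.328,1.484,0,1.33,1.652],[.5554,.0886,.2274]),([-.02,.373,1.658,0,1.106,1.539],[.5392,.0259,.1324]),([-.414,-.311,2.391,.999,.43,.326],[.4258,-.052,.2116])]
def fk(q,p):
    r0,L1,L2,d,z0,L,off,lat=p
    A=R.from_euler('ZYZYZ',[q[0],q[1]+q[2],q[3],q[4],q[5]+np.pi/2]).as_matrix() if False else (R.from_euler('ZYZYZ',[q[0],q[1]+q[2],q[3],q[4],q[5]])).as_matrix()
    e=q[1]+q[2]+d
    w=np.array([r0+L1*np.sin(q[1])+L2*np.sin(e),0,z0+L1*np.cos(q[1])+L2*np.cos(e)])
    return R.from_euler('z',q[0]).apply(w)+A@[0,0,L]+A@[off,lat,0]*0,A
def fitp():
    f=lambda p:np.concatenate([fk(q,p)[0]-x for q,x in D]+[[.01*(p[0]),.002*(p[3])]])
    return least_squares(f,[0,.4,.4,0,.2,.2,0,0])
E
python3 - <<'E'
from h import *
s=fitp(); print(s.x.round(4),(s.fun*1e3).round(1))
q,x=D[4]; A=fk(q,s.x)[1]; M=R.from_euler('xyz',ctrl.get_obs()['eef_rot']).as_matrix()
print((A.T@M).round(2)); q=D[2][0]; print((fk(q,s.x)[1].T@R.from_euler('xyz',[3.141,0,.012]).as_matrix()).round(2))
E
```

```text
Traceback (most recent call last):
  File "h.py", line 29, in fitp
    return least_squares(f,[0,.4,.4,0,.2,.2,0,0])
  File "h.py", line 28, in <lambda>
    f=lambda p:np.concatenate([fk(q,p)[0]-x for q,x in D]+[[.01*(p[0]),.002*(p[3])]])
                               ~~^^^^^
  File "h.py", line 23, in fk
    A=R.from_euler('ZYZYZ',[q[0],q[1]+q[2],q[3],q[4],q[5]+np.pi/2]).as_matrix() if False else (R.from_euler('ZYZYZ',[q[0],q[1]+q[2],q[3],q[4],q[5]])).as_matrix()
                                                                                               ~~~~~~~~~~~~^^^^^^^^^^^^^^^^^^^^^^^^^^^^^^^^^^^^^^^^^
  File "scipy/spatial/transform/_rotation.pyx", line 1413, in scipy.spatial.transform._rotation.Rotation.from_euler
ValueError: Expected axis specification to be a non-empty string of upto 3 characters, got ZYZYZ
```

```bash
python3 - <<'E'
s=open('h.py').read().split('\n')
for i,l in enumerate(s):
    if l.startswith('    A=R.from'): s[i]="    A=(R.from_euler('ZYZ',[q[0],q[1]+q[2],q[3]])*R.from_euler('YZ',[q[4],q[5]])).as_matrix()"
open('h.py','w').write('\n'.join(s))
E
python3 - <<'E'
from h import *
s=fitp(); print(s.x.round(4),(s.fun*1e3).round(1))
q,x=D[4]; A=fk(q,s.x)[1]; M=R.from_euler('xyz',ctrl.get_obs()['eef_rot']).as_matrix()
print((A.T@M).round(2)); q=D[2][0]; print((fk(q,s.x)[1].T@R.from_euler('xyz',[3.141,0,.012]).as_matrix()).round(2))
E
```

```text
[-0.0631  0.4659  0.5136  0.1273  0.2763  0.3039  0.      0.    ] [-34.5 -12.5   0.8 -32.3 -19.3   0.5   8.2 -36.    1.1  -3.7 -36.6 -10.8
  -2.9 -17.5   8.5  -0.6   0.3]
[[-0. -1. -0.]
 [ 1. -0. -0.]
 [ 0. -0.  1.]]
[[ 0. -1. -0.]
 [ 1.  0.  0.]
 [-0. -0.  1.]]
```

```bash
sed -i "s/np.sin(e),0,z0/np.sin(e),lat,z0/; s/+A@\[off,lat,0\]\*0//" h.py
cat >> h.py <<'E'
LO=np.array([-3.03,-.79,.23,-1.04,0,-2.55]);HI=np.array([3.03,2.21,2.52,4.18,3.07,2.55])
def ik(P,tip,z,y,seeds):
    "fingertip at tip, tool z and tool y directions"
    z=np.array(z)/np.linalg.norm(z); y=np.array(y)-np.dot(y,z)*z; y/=np.linalg.norm(y)
    M=np.c_[np.cross(y,z),y,z]@R.from_euler('z',-np.pi/2).as_matrix()
    best=None
    for q0 in seeds:
        def f(q):
            x,A=fk(q,P); return np.r_[(x+.022*z-tip)*5,(A-M).ravel()]
        r=least_squares(f,np.clip(q0,LO+.001,HI-.001),bounds=(LO,HI))
        if best is None or r.cost<best.cost: best=r
    return best
E
python3 - <<'E'
from h import *
s=fitp(); P=s.x; print(P.round(4),(s.fun*1e3).round(1))
for name,dir_,yy,cy in (("fwd",lambda t:[np.sin(t),0,-np.cos(t)],[0,-1,0],-.11),("right",lambda t:[0,np.sin(t),-np.cos(t)],[1,0,0],-.13)):
  for tilt in (45,60,80,90):
    for th in (0,45,90,105):
      t=np.radians(th); tip=chest(.075-.16*np.cos(t)-.01*np.sin(t),cy,.09+.16*np.sin(t)-.012*np.cos(t))
      out=[]
      for br,q4s,q6s in (("A",(0,1.5),(1.6,0)),("B",(3.1,1.5),(-1.5,0))):
        r=ik(P,tip,dir_(np.radians(tilt)),yy,[[a,0.2,1.8,q4,.6,q6] for a in(-.3,) for q4 in q4s for q6 in q6s])
        out.append((br,'ok' if r.cost<1e-5 else round(r.cost,3),r.x.round(2).tolist()))
      print(name,tilt,th,out)
E
```

```text
[3.000e-04 4.241e-01 4.488e-01 8.950e-02 2.196e-01 2.480e-01 3.880e-02
 3.660e-02] [ 0.   0.1 -0.1  0.2  0.   0.1  0.  -0.   0.1  0.  -0.  -0.2 -0.1 -0.1
  0.2  0.   0.2]
fwd 45 0 [('A', 'ok', [-0.27, 0.21, 2.23, 1.87, 0.2, -0.5]), ('B', 'ok', [-0.27, 0.21, 2.23, 1.87, 0.2, -0.5])]
fwd 45 45 [('A', 'ok', [-0.24, 0.05, 2.05, 0.56, 0.32, 0.87]), ('B', 'ok', [-0.24, 0.05, 2.05, 0.56, 0.32, 0.87])]
fwd 45 90 [('A', 'ok', [-0.18, 0.22, 1.71, 0.3, 0.46, 1.17]), ('B', 'ok', [-0.18, 0.22, 1.71, 0.3, 0.46, 1.17])]
fwd 45 105 [('A', 'ok', [-0.17, 0.31, 1.6, 0.26, 0.47, 1.21]), ('B', 'ok', [-0.17, 0.31, 1.6, 0.26, 0.47, 1.21])]
fwd 60 0 [('A', 'ok', [-0.31, 0.3, 2.34, 2.65, 0.58, -1.31]), ('B', 'ok', [-0.31, 0.3, 2.34, 2.65, 0.58, -1.31])]
fwd 60 45 [('A', 'ok', [-0.27, 0.05, 2.2, 2.12, 0.27, -0.7]), ('B', 'ok', [-0.27, 0.05, 2.2, 2.12, 0.27, -0.7])]
fwd 60 90 [('A', 'ok', [-0.2, 0.19, 1.88, 1.41, 0.18, 0.06]), ('B', 'ok', [-0.2, 0.19, 1.88, 1.41, 0.18, 0.06])]
fwd 60 105 [('A', 'ok', [-0.18, 0.28, 1.77, 1.3, 0.16, 0.19]), ('B', 'ok', [-0.18, 0.28, 1.77, 1.3, 0.16, 0.19])]
fwd 80 0 [('A', 'ok',
[... 2076 characters left out ...]
]
right 80 90 [('A', 'ok', [-0.51, 0.96, 0.9, 1.23, 1.99, -0.41]), ('B', 'ok', [-0.51, 0.96, 0.9, 1.23, 1.99, -0.41])]
right 80 105 [('A', 'ok', [-0.48, 1.07, 0.7, 1.28, 2.0, -0.31]), ('B', 'ok', [-0.48, 1.07, 0.7, 1.28, 2.0, -0.31])]
right 90 0 [('A', 'ok', [-0.63, 1.04, 1.36, 1.08, 1.98, -0.94]), ('B', 'ok', [-0.63, 1.04, 1.36, 1.08, 1.98, -0.94])]
right 90 45 [('A', 'ok', [-0.6, 0.89, 1.3, 1.2, 2.05, -0.71]), ('B', 'ok', [-0.6, 0.89, 1.3, 1.2, 2.05, -0.71])]
right 90 90 [('A', 'ok', [-0.51, 1.02, 0.91, 1.38, 2.05, -0.4]), ('B', 'ok', [-0.51, 1.02, 0.91, 1.38, 2.05, -0.4])]
right 90 105 [('A', 'ok', [-0.49, 1.12, 0.71, 1.43, 2.04, -0.3]), ('B', 'ok', [-0.49, 1.12, 0.71, 1.43, 2.04, -0.3])]
```

```bash
python3 - <<'E'
from h import *
print('glue',ray(367,152,.05),ray(379,137,.2),'spray',ray(356,103,.2),ray(343,128,.02))
E0=np.array([[0.9997163411863123, 0.004691220035807638, 0.023350152454074208, 0.5887582127550562], [0.01825218889162168, 0.478918237281214, -0.8776697440382226, -1.3845625545838223], [-0.015300155741607101, 0.8778469766730591, 0.47869676286794777, 0.8421786698917723]])
for n,u,v in (('glue base',305,280),('spray base',332,268)):
    d=E0[:,:3]@[(u-253.438)/431.968,-(v-195.457)/431.968,-1]; o=E0[:,3]; print(n,o-d*o[2]/d[2])
o=ctrl.get_obs(); M=R.from_euler('xyz',o['eef_rot']).as_matrix()
P=fitp().x
def plan(tip,tilt):
    z=np.array([0,np.sin(tilt),-np.cos(tilt)]); y=np.array([1,0,0.]); T=np.c_[np.cross(y,z),y,z]
    return T
# first go back upright with yaw 90 deg, then tilt
for tz in (.2,.05):
  r=ik(P,chest(-.09,-.14,tz),[0,np.sin(.87),-np.cos(.87)],[1,0,0],[[-.4,.6,1.5,.6,1.4,-.8]]); print(r.cost,r.x.round(2))
r=ik(P,chest(-.09,-.2,.2),[0,0,-1],[1,0,0],[[-.4,.3,1.5,0,1.3,0]]); print(r.cost,r.x.round(2), o['qpos'].round(2))
E
```

```text
glue [ 0.68798089 -0.35974079  0.05      ] [ 0.6962711  -0.34883127  0.2       ] spray [ 0.7978502  -0.28490096  0.2       ] [ 0.77852898 -0.28937265  0.02      ]
glue base [ 0.71148745 -0.36966386  0.        ]
spray base [ 7.99912180e-01 -3.12509348e-01 -1.11022302e-16]
4.293308514173363e-25 [-0.56  0.52  1.46  0.71  1.69 -0.67]
3.583261212944316e-21 [-0.56  0.73  1.52  0.71  1.48 -0.85]
3.637780110169896e-22 [-0.34  0.31  1.52  0.    1.31 -0.34] [-0.41 -0.31  2.39  0.99  0.43  0.34]
```

Kinematics fit to 0.2 mm. Forward tilt passes a singularity; coming in from the right end (tool pointing +y, 50° from vertical, finger along the hinge direction) is regular all along the arc. Reorienting.

Emit:
shift_gripper(
  offsets=[
    {"ay":-0.73},
    {"ay":-0.73},
    {"ay":-0.73},
    {"ay":-0.73},
    {"ay":-0.73},
    {"ay":-0.73},
    {},
    {},
  ],
)

```text
time_s: 7.45
ee_pos: [0.428, -0.0484, 0.2116]
eef_rot: [-3.112, -0.108, 0.053]
force: [0.1, 0.2, 0.0]
grip_width: 0.0005
grip_force: 0.0
```

Emit:
shift_gripper(
  offsets=[
    {"az":-0.75},
    {"az":-0.75},
    {"az":-0.75},
    {"az":-0.75},
    {"az":-0.75},
    {"az":-0.75},
    {"az":-0.75},
    {"az":-0.75},
    {"az":-0.75},
    {"az":-0.75},
  ],
)

```text
time_s: 8.45
ee_pos: [0.4271, -0.0484, 0.212]
eef_rot: [3.034, -0.037, 1.563]
force: [-0.1, -0.1, 0.5]
grip_width: 0.0004
grip_force: 0.0
```

Emit:
shift_gripper(
  offsets=[
    {"az":-0.3},
    {},
    {},
  ],
)

```text
time_s: 8.75
ee_pos: [0.4273, -0.0481, 0.2119]
eef_rot: [3.033, -0.033, 1.615]
force: [-0.3, 0.6, -0.5]
grip_width: 0.0005
grip_force: 0.0
```

```bash
python3 -c "
from h import *
goto(chest(-.09,-.2,.2)); M=R.from_euler('xyz',ctrl.get_obs()['eef_rot']); print((M.inv()*R.from_matrix(np.array([[0,1,0],[1,0,0],[0,0,-1.]]))).as_rotvec().round(3))"
```

```text
tip [ 0.4297 -0.0473  0.19  ] rpy [ 3.033 -0.033  1.615] q [-0.233 -0.013  1.921  0.067  1.139 -0.301] shift [-0.1035  0.0984 -0.0027] t 8.75
[ 0.108 -0.035  0.043]
```

Emit:
shift_gripper(
  offsets=[
    {"ax":0.54,"ay":-0.175,"az":0.15},
    {"x":-0.52,"y":0.48},
    {"x":-0.52,"y":0.48},
    {"x":-0.52,"y":0.48},
    {"x":-0.52,"y":0.48},
    {},
  ],
)

```text
time_s: 9.35
ee_pos: [0.5266, -0.1527, 0.2108]
eef_rot: [-3.14, 0.001, 1.582]
force: [0.4, 0.7, 0.2]
grip_width: 0.0002
grip_force: 0.0
```

Emit:
shift_gripper(
  offsets=[
    {"ay":0.725},
    {"ay":0.725},
    {"ay":0.725},
    {"ay":0.725},
    {"ay":0.725},
    {"ay":0.725},
    {},
    {},
  ],
)

```text
time_s: 10.15
ee_pos: [0.5251, -0.1502, 0.2111]
eef_rot: [-3.137, -0.866, 1.582]
force: [-0.4, 0.3, 0.2]
grip_width: 0.0002
grip_force: 0.0
```

```bash
python3 -c "
from h import *
goto(chest(-.12,-.2,.04)); goto(chest(-.12,-.2,.065)); goto(chest(-.125,-.145,.05));goto(chest(-.085,-.145,.05)); M=R.from_euler('xyz',ctrl.get_obs()['eef_rot']); print(M.as_matrix().round(3))"
```

```text
tip [ 0.5248 -0.1334  0.1969] rpy [-3.137 -0.866  1.582] q [-0.629  0.568  1.39   0.666  1.753 -0.717] shift [-0.1282 -0.0228  0.0915] t 10.15
tip [ 0.5248 -0.1334  0.1969] rpy [-3.137 -0.866  1.582] q [-0.629  0.568  1.39   0.666  1.753 -0.717] shift [-0.1092 -0.0229  0.0753] t 10.15
tip [ 0.5248 -0.1334  0.1969] rpy [-3.137 -0.866  1.582] q [-0.629  0.568  1.39   0.666  1.753 -0.717] shift [-0.085  -0.0277  0.1269] t 10.15
tip [ 0.5248 -0.1334  0.1969] rpy [-3.137 -0.866  1.582] q [-0.629  0.568  1.39   0.666  1.753 -0.717] shift [-0.085   0.0123  0.1268] t 10.15
[[-0.007  1.    -0.013]
 [ 0.648  0.015  0.762]
 [ 0.762 -0.003 -0.648]]
```

Converted, -0.028 m is -0.56, 0.0254 m is 0.508.

Emit:
shift_gripper(
  offsets=[
    {"y":-0.56},
    {"x":-0.34,"z":0.508},
    {"x":-0.34,"z":0.508},
    {"x":-0.34,"z":0.508},
    {"x":-0.34,"z":0.508},
    {"x":-0.34,"z":0.508},
    {},
    {},
  ],
)

```text
time_s: 10.95
ee_pos: [0.4969, -0.1082, 0.0661]
eef_rot: [-3.141, -0.868, 1.588]
force: [0.6, 0.1, -0.5]
grip_width: 0.0005
grip_force: 0.0
```

```bash
python3 -c "
from h import *
goto(chest(-.093,-.145,.05))
c=ctrl.camera('side'); cv2.imwrite('pics/s3.png',cv2.resize(c['pixels'][140:280,160:350],None,fx=4,fy=4,interpolation=cv2.INTER_CUBIC))"
```

```text
tip [ 0.4966 -0.0914  0.0519] rpy [-3.141 -0.868  1.588] q [-0.6    0.685  1.596  0.674  1.484 -0.901] shift [-0.0021  0.0314  0.0005] t 10.95
```

View pics/s3.png

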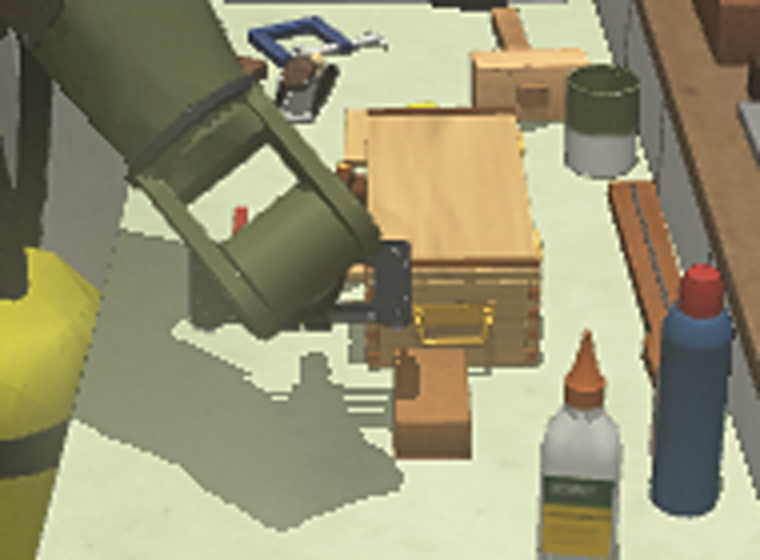

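The gripper hangs in front of the right end, its body end at (390,285) nearer the camera than the chest and above the sanding block (430,400). Moving under the lip, and computing the arc.

Emit:
shift_gripper(
  offsets=[
    {"y":0.2},
    {"y":0.2},
    {"y":0.16},
    {"y":0.06},
    {},
  ],
)

```text
time_s: 11.5
ee_pos: [0.5278, -0.1077, 0.0645]
eef_rot: [-3.14, -0.87, 1.586]
force: [0.2, -0.3, -0.8]
grip_width: 0.0004
grip_force: 0.0
```

```bash
cat >> h.py <<'E'
def arc(th,r):
    h=.0125*np.sin(th)+.0105*np.cos(th)
    return chest(.075-r*np.cos(th)-h*np.sin(th),-.145,.09+r*np.sin(th)-h*np.cos(th)-.017)
E
python3 -c "
from h import *
goto(arc(0,.168)); o=ctrl.get_obs(); print(o['force'])
M=R.from_euler('xyz',o['eef_rot']).as_matrix()
ths=np.arange(0,1.81,.2); rs=.168-.018*np.clip(ths/1.0,0,1)
p=[arc(t,r) for t,r in zip(ths,rs)]
for t,a,b in zip(ths,p,p[1:]): print(round(t,2),a.round(3),((b-a)@M).round(4))"
```

```text
tip [ 0.5275 -0.0909  0.0504] rpy [-3.14  -0.87   1.586] q [-0.571  0.733  1.512  0.691  1.5   -0.86 ] shift [ 0.0087  0.0006 -0.0085] t 11.5
[ 0.15374473 -0.28734118 -0.76243244]
0.0 [ 0.528 -0.092  0.062] [ 0.0234  0.0043 -0.0198]
0.2 [ 0.532 -0.092  0.093] [ 0.0222  0.0099 -0.0188]
0.4 [ 0.542 -0.092  0.122] [ 0.0203  0.0151 -0.0172]
0.6 [ 0.557 -0.091  0.149] [ 0.0176  0.0199 -0.0149]
0.8 [ 0.577 -0.091  0.172] [ 0.0142  0.024  -0.0121]
1.0 [ 0.601 -0.091  0.19 ] [ 0.0128  0.0259 -0.0109]
1.2 [ 0.627 -0.091  0.207] [ 0.0085  0.0294 -0.0073]
1.4 [ 0.657 -0.09   0.218] [ 0.0037  0.0316 -0.0033]
1.6 [ 0.688 -0.09   0.223] [-0.0016  0.0324  0.0012]
```

Units first: shifts go in shares of 50 mm and turns go in units of 0.2 rad. So 0.0058 m is 0.116, -0.005 m is -0.1.

Emit:
shift_gripper(
  offsets=[
    {"x":0.08,"z":-0.08},
    {"x":0.1,"z":-0.09},
    {"x":0.116,"y":0.02,"z":-0.1},
    {"x":0.116,"y":0.02,"z":-0.1},
    {"x":0.116,"y":0.02,"z":-0.1},
    {"x":0.116,"y":0.03,"z":-0.1},
  ],
)

```text
time_s: 12.1
ee_pos: [0.532, -0.1088, 0.1084]
eef_rot: [-3.14, -0.87, 1.586]
force: [-4.4, -0.5, -3.2]
grip_width: 0.0006
grip_force: 1.5
```

Emit:
shift_gripper(
  offsets=[
    {"x":0.11,"y":0.05,"z":-0.094},
    {"x":0.11,"y":0.05,"z":-0.094},
    {"x":0.11,"y":0.05,"z":-0.094},
    {"x":0.11,"y":0.05,"z":-0.094},
  ],
)

```text
time_s: 12.5
ee_pos: [0.5423, -0.1088, 0.1372]
eef_rot: [-3.14, -0.871, 1.586]
force: [-1.0, -2.1, -2.6]
grip_width: 0.0004
grip_force: 1.6
```

```bash
python3 -c "
from h import *
goto(arc(.4,.161)); o=ctrl.get_obs(); print(o['force'])
c=ctrl.camera('side'); cv2.imwrite('pics/s4.png',cv2.resize(c['pixels'][120:280,160:350],None,fx=3.5,fy=3.5,interpolation=cv2.INTER_CUBIC))"
```

```text
tip [ 0.542 -0.092  0.123] rpy [-3.14  -0.871  1.586] q [-0.56   0.648  1.455  0.696  1.604 -0.762] shift [-0.0003  0.0001  0.0007] t 12.5
[-1.02061525 -2.10952213 -2.64550588]
```

View pics/s4.png

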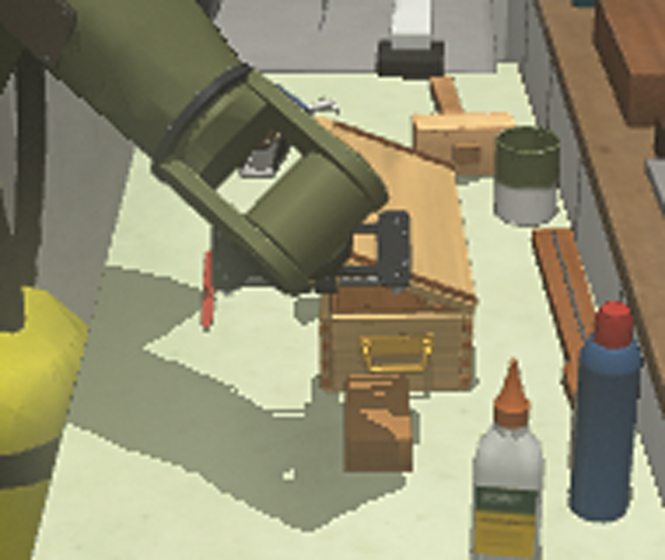

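The lid is rising, with its right edge running from (330,290) to (475,300). Forces are small, so I'll continue along the arc.

Converted, 0.0051 m is 0.102, 0.005 m is 0.1.

Emit:
shift_gripper(
  offsets=[
    {"x":0.102,"y":0.072,"z":-0.086},
    {"x":0.102,"y":0.072,"z":-0.086},
    {"x":0.102,"y":0.076,"z":-0.086},
    {"x":0.102,"y":0.08,"z":-0.086},
    {"x":0.088,"y":0.096,"z":-0.074},
    {"x":0.088,"y":0.1,"z":-0.074},
    {"x":0.088,"y":0.1,"z":-0.074},
    {"x":0.088,"y":0.1,"z":-0.074},
  ],
)

```text
time_s: 13.35
ee_pos: [0.5774, -0.1081, 0.1866]
eef_rot: [-3.14, -0.87, 1.586]
force: [-1.1, -1.9, -1.7]
grip_width: 0.0003
grip_force: 1.3
```

Emit:
shift_gripper(
  offsets=[
    {"x":0.072,"y":0.12,"z":-0.06},
    {"x":0.072,"y":0.12,"z":-0.06},
    {"x":0.072,"y":0.12,"z":-0.06},
    {"x":0.072,"y":0.12,"z":-0.06},
    {"x":0.064,"y":0.13,"z":-0.054},
    {"x":0.064,"y":0.13,"z":-0.054},
    {"x":0.064,"y":0.13,"z":-0.054},
    {"x":0.064,"y":0.13,"z":-0.054},
  ],
)

```text
time_s: 14.15
ee_pos: [0.6275, -0.1071, 0.2219]
eef_rot: [-3.14, -0.871, 1.586]
force: [-0.7, -0.2, -2.1]
grip_width: 0.0005
grip_force: 0.6
```

```bash
python3 -c "
from h import *
goto(arc(1.2,.15)); o=ctrl.get_obs(); print(o['force'],o['joint_vel'].round(2))"
```

```text
tip [ 0.6272 -0.0903  0.2077] rpy [-3.14  -0.871  1.586] q [-0.493  0.711  1.135  0.746  1.757 -0.544] shift [-0.0005  0.0001  0.0002] t 14.15
[-0.73552278 -0.20320315 -2.10598023] [ 0.05  0.1  -0.26  0.04  0.09  0.14]
```

Emit:
shift_gripper(
  offsets=[
    {"x":0.03,"y":0.1,"z":-0.024},
    {"x":0.03,"y":0.1,"z":-0.024},
    {"x":0.028,"y":0.1,"z":-0.024},
    {"x":0.028,"y":0.096,"z":-0.024},
    {"x":0.028,"y":0.096,"z":-0.024},
    {"x":0.026,"y":0.096,"z":-0.024},
    {"x":0.016,"y":0.08,"z":-0.014},
    {"x":0.014,"y":0.08,"z":-0.012},
    {"x":0.01,"y":0.08,"z":-0.01},
  ],
)

```text
time_s: 15.05
ee_pos: [0.6687, -0.1067, 0.2355]
eef_rot: [-3.14, -0.871, 1.586]
force: [0.0, -0.3, -0.0]
grip_width: 0.0005
grip_force: 0.1
```

Emit:
shift_gripper(
  offsets=[
    {"x":0.01,"y":0.08,"z":-0.008},
    {"x":0.008,"y":0.08,"z":-0.008},
    {"x":0.008,"y":0.08,"z":-0.008},
    {"x":0.006,"y":0.08,"z":-0.006},
    {"x":0.004,"y":0.08,"z":-0.002},
    {"y":0.08},
    {"y":0.08},
    {"y":0.06},
    {"y":0.06},
    {},
  ],
)

```text
time_s: 16.05
ee_pos: [0.7026, -0.1061, 0.2376]
eef_rot: [-3.139, -0.871, 1.586]
force: [0.6, 0.6, 0.3]
grip_width: 0.0007
grip_force: 0.0
```

```bash
python3 -c "
from h import *
goto(arc(1.7,.15)); o=ctrl.get_obs(); print(o['force'],o['joint_vel'].round(2))
c=ctrl.camera('side'); cv2.imwrite('pics/s5.png',cv2.resize(c['pixels'][80:280,160:400],None,fx=2.8,fy=2.8,interpolation=cv2.INTER_CUBIC))"
```

```text
tip [ 0.7023 -0.0893  0.2234] rpy [-3.139 -0.871  1.586] q [-0.445  0.875  0.819  0.788  1.834 -0.402] shift [-0.0003  0.0022 -0.    ] t 16.05
[0.61142073 0.56637295 0.34177859] [-0.   -0.01  0.02 -0.   -0.   -0.01]
```

View pics/s5.png

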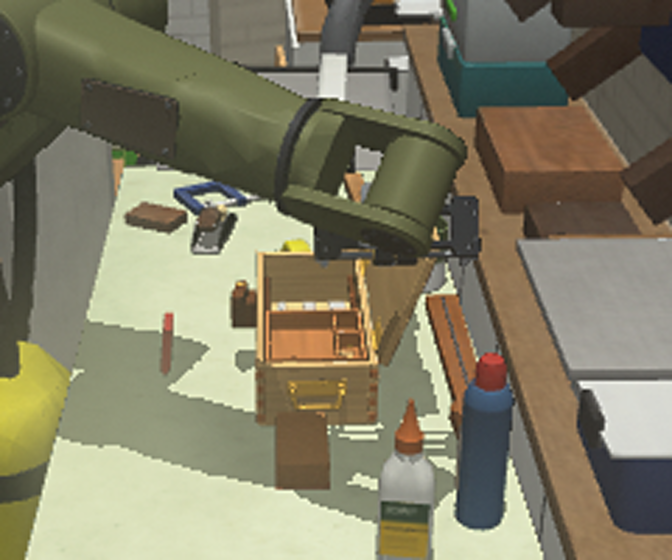

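The lid is leaning back on its stop (about (400,300)). The till is visible at the right end and empty in front. Back off forward, untilt, and turn the yaw to 0.

Converted, -0.035 m is -0.7, -0.02 m is -0.4, -0.145 rad is -0.725.

Emit:
shift_gripper(
  offsets=[
    {"y":-0.4},
    {"y":-0.7},
    {"y":-0.7},
    {"y":-0.7},
    {"ay":-0.725},
    {"ay":-0.725},
    {"ay":-0.725},
    {"ay":-0.725},
    {"ay":-0.725},
    {"ay":-0.73},
  ],
)

```text
time_s: 17.1
ee_pos: [0.5775, -0.1085, 0.2391]
eef_rot: [3.14, 0.007, 1.587]
force: [0.3, 0.0, -0.8]
grip_width: 0.0008
grip_force: 0.0
```

Emit:
shift_gripper(
  offsets=[
    {"az":0.75},
    {"az":0.75},
    {"az":0.75},
    {"az":0.75},
    {"az":0.75},
    {"az":0.75},
    {"az":0.75},
    {"az":0.75},
    {"az":0.75},
    {"az":0.75},
  ],
)

```text
time_s: 18.1
ee_pos: [0.5772, -0.1083, 0.2381]
eef_rot: [3.141, 0.001, 0.081]
force: [-0.3, -0.2, 0.4]
grip_width: 0.0004
grip_force: 0.0
```

Emit:
shift_gripper(
  offsets=[
    {"az":0.375},
    {},
    {},
  ],
)

```text
time_s: 18.4
ee_pos: [0.5772, -0.1083, 0.2381]
eef_rot: [3.141, 0.001, 0.015]
force: [0.0, -0.8, 0.4]
grip_width: 0.0005
grip_force: 0.0
```

```bash
python3 -c "
from h import *
goto(chest(-.004,-.07,.12))
M=R.from_euler('xyz',ctrl.get_obs()['eef_rot']); print((M.inv()*R.from_euler('xyz',[np.pi,0,.0128])).as_rotvec().round(3))
c=ctrl.camera('top'); cv2.imwrite('pics/t6.png',cv2.resize(c['pixels'][135:245,150:340],None,fx=4.2,fy=4.2,interpolation=cv2.INTER_CUBIC))"
```

```text
tip [ 0.5772 -0.1083  0.2161] rpy [3.141e+00 1.000e-03 1.500e-02] q [-2.470e-01  3.760e-01  1.394e+00 -1.000e-03  1.372e+00  1.309e+00] shift [ 0.0403 -0.0921  0.096 ] t 18.4
[0.001 0.001 0.002]
```

View pics/t6.png

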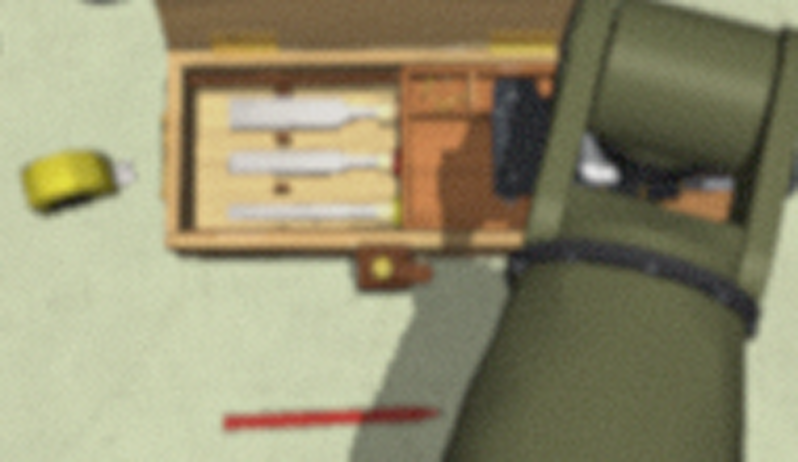

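The till's left end edge is at crop column 402 (chest y about -13 mm), the partition at row 113, and the lid stands open. Moving over the till's front compartment.

Converted, 0.03 m is 0.6, -0.023 m is -0.46.

Emit:
shift_gripper(
  offsets=[
    {"x":0.2,"y":-0.46},
    {"x":0.2,"y":-0.46},
    {"x":0.2,"y":-0.46},
    {"x":0.2,"y":-0.46},
    {"z":0.6},
    {"z":0.6},
    {"z":0.4},
    {"z":0.2},
    {},
    {},
  ],
)

```text
time_s: 19.45
ee_pos: [0.6166, -0.0159, 0.1489]
eef_rot: [3.141, -0.0, 0.013]
force: [-0.6, 0.2, 0.8]
grip_width: 0.0008
grip_force: 0.0
```

```bash
python3 -c "
from h import *
print(crop((402,160),.087)); goto(chest(-.004,-.07,.067)); print(ctrl.get_obs()['force'])
c=ctrl.camera('wrist'); cv2.imwrite('pics/w7.png',c['pixels'])"
```

```text
[0.60885877 0.04058304 0.087     ]
tip [ 0.6166 -0.0159  0.1269] rpy [ 3.141 -0.     0.013] q [-8.500e-02  5.170e-01  1.406e+00 -1.000e-03  1.219e+00  1.474e+00] shift [-0.0005 -0.0003  0.0599] t 19.45
[-0.59344663  0.23692491  0.7934013 ]
```

View pics/w7.png

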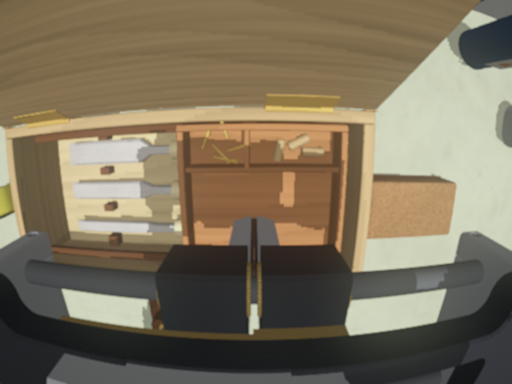

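The fingertip (253,225) is centred in the empty compartment, and the partition lies behind at row 168. Descend and push slowly left.

Converted, -0.008 m is -0.16, 0.02 m is 0.4.

Emit:
shift_gripper(
  offsets=[
    {"z":0.4},
    {"z":0.4},
    {"z":0.24},
    {"z":0.14},
    {},
    {"y":-0.24},
    {"y":-0.2},
    {"y":-0.16},
    {"y":-0.08},
  ],
)

```text
time_s: 20.4
ee_pos: [0.6158, 0.0194, 0.0892]
eef_rot: [3.141, 0.001, 0.013]
force: [0.5, -0.6, 0.6]
grip_width: 0.0004
grip_force: 0.0
```

Emit:
shift_gripper(
  offsets=[
    {"y":-0.08},
    {"y":-0.1},
    {"y":-0.12},
    {"y":-0.16},
    {"y":-0.16},
    {"y":-0.16},
    {"y":-0.16},
    {"y":-0.16},
    {"y":-0.16},
    {"y":-0.16},
  ],
)

```text
time_s: 21.4
ee_pos: [0.6148, 0.0898, 0.0889]
eef_rot: [3.141, 0.001, 0.012]
force: [-0.6, -4.2, 2.9]
grip_width: 0.0003
grip_force: 1.9
```

```bash
python3 -c "
from h import *
goto(chest(-.004,.1375,.067)); print(ctrl.get_obs()['force'])"
```

```text
tip [0.6148 0.0898 0.0669] rpy [3.141e+00 1.000e-03 1.200e-02] q [ 8.600e-02  5.950e-01  1.436e+00 -1.000e-03  1.112e+00  1.645e+00] shift [-1.000e-04 -1.021e-01 -2.000e-04] t 21.4
[-0.58314433 -4.16341278  2.93839539]
```

Converted, -0.01 m is -0.2, -0.008 m is -0.16.

Emit:
shift_gripper(
  offsets=[
    {"y":-0.2},
    {"y":-0.2},
    {"y":-0.2},
    {"y":-0.2},
    {"y":-0.2},
    {"y":-0.2},
    {"y":-0.2},
    {"y":-0.16},
    {"y":-0.12},
    {"y":-0.08},
  ],
)

```text
time_s: 22.4
ee_pos: [0.6136, 0.1777, 0.0886]
eef_rot: [3.141, 0.001, 0.012]
force: [-0.3, -4.1, 2.3]
grip_width: 0.0006
grip_force: 1.9
```

Emit:
shift_gripper(
  offsets=[
    {"y":-0.06},
    {"y":-0.06},
    {"y":-0.04},
    {"y":-0.04},
    {"y":-0.02},
    {"y":-0.02},
    {},
  ],
)

```text
time_s: 23.1
ee_pos: [0.6135, 0.1893, 0.0886]
eef_rot: [3.141, 0.001, 0.012]
force: [0.2, -1.7, 0.8]
grip_width: 0.0005
grip_force: 0.8
```

```bash
python3 -c "
from h import *
goto(chest(-.004,.1375,.067)); print(ctrl.get_obs()['force'])"
```

```text
tip [0.6135 0.1893 0.0666] rpy [3.141e+00 1.000e-03 1.200e-02] q [ 0.242  0.637  1.367 -0.     1.139  1.801] shift [-0.     -0.0026 -0.0004] t 23.1
[ 0.24482835 -1.70307647  0.80300377]
```

Not against the wall yet; advance in 1 mm steps until the force rises.

Converted, -0.001 m is -0.02.

Emit:
shift_gripper(
  offsets=[
    {"y":-0.02},
    {"y":-0.02},
    {"y":-0.02},
    {"y":-0.02},
    {},
  ],
)

```text
time_s: 23.6
ee_pos: [0.6136, 0.1933, 0.0887]
eef_rot: [3.141, 0.001, 0.012]
force: [0.2, -1.5, 2.2]
grip_width: -0.0002
grip_force: 0.9
```

Emit:
shift_gripper(
  offsets=[
    {"y":-0.02},
    {"y":-0.02},
    {},
  ],
)

```text
time_s: 23.9
ee_pos: [0.6135, 0.1935, 0.0887]
eef_rot: [3.139, 0.002, 0.012]
force: [-1.4, -13.0, 2.7]
grip_width: 0.0007
grip_force: 6.6
```

Force rose to 13 N with no further motion: the till is against the end wall. Back off, rise and retreat.

Emit:
shift_gripper(
  offsets=[
    {"y":0.1},
    {"y":0.3},
    {"y":0.2},
    {"z":-0.4},
    {"z":-0.8},
    {"z":-0.8},
    {"z":-0.6},
    {"x":-0.6,"y":0.6},
    {"x":-0.8,"y":0.6},
    {"x":-0.8,"y":0.6},
  ],
)

```text
time_s: 24.9
ee_pos: [0.5034, 0.0725, 0.2186]
eef_rot: [3.141, 0.001, 0.012]
force: [0.8, -0.6, 0.8]
grip_width: 0.0008
grip_force: 0.0
```

Emit:
shift_gripper(
  offsets=[
    {"x":-0.6,"y":0.8},
    {"x":-0.4,"y":0.8},
    {"x":-0.2,"y":0.8},
    {"x":-0.2,"y":0.9},
    {"y":0.9},
    {"y":0.9},
    {"y":0.8},
    {},
    {},
  ],
)

```text
time_s: 25.8
ee_pos: [0.4382, -0.2225, 0.2189]
eef_rot: [-3.142, 0.002, 0.01]
force: [-0.5, 1.1, 0.2]
grip_width: 0.0002
grip_force: 0.0
```

```bash
python3 -c "
from h import *
c=ctrl.camera('top'); cv2.imwrite('pics/t8.png',cv2.resize(c['pixels'][135:245,150:340],None,fx=4.2,fy=4.2,interpolation=cv2.INTER_CUBIC))"
```

```text
(no output)
```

View pics/t8.png

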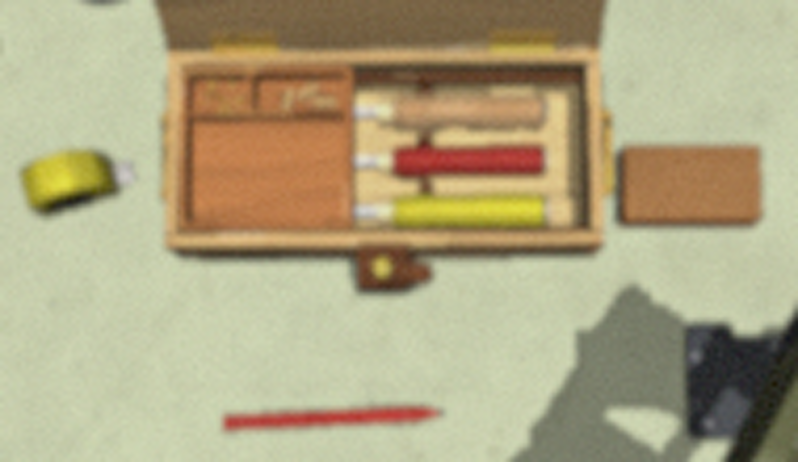

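The till lies flush at the left end (columns 187–353) with the chisel handles open at (395–570, 100–225). The lid is open, the button is clear, and the pencil, tape measure and sanding block are where they were.

```bash
python3 -c "
from station import ctrl
print(ctrl.hand_in())"
```

```text
the job is handed in; nothing more can be done
None
```

The job is handed in at about 26 s of the 64 s allowed: turn-button clear of the lid, lid open on its stop, till against the left end with the chisel handles open, and the tape measure, sanding block and pencil unmoved in the last picture (the other items on the table were not re-checked, and the judge's verdict was not shown).

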